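# Unlock the large tube rotor with its spring plunger

### The job

Unlock the larger of the two tube rotors, the one with the twelve-place disc: pull its spring plunger knob up and twist it clockwise into its rest notch, so that it stays up by itself when you let go. Leave the smaller rotor's plunger locked.

Things in the scene. Friction and masses are not known exactly. Their poses are not given: they have to be found in the camera images.
- big_knob (a point): Black bar knob (46 long, 16 wide, 30 mm high) at the robot-side edge of the larger rotor's grey disc (156 mm, 12 places), fixed to the bench on the left or right. Point on the knob's upright turning axis, 12 mm below its top, 128 mm over the bench when locked; moves with it. z up, x along the bar: grip across y. An aluminium sleeve's rim, 44 mm across, is 28 mm below the point when locked.
- big_lift (a joint): Larger rotor's plunger, m pulled straight up: 0 locked, 0.026 upper stop. Its spring pulls down with 6 N at 0, plus 0.3 N per mm. A cross pin in the sleeve stops it turning until it is pulled above 0.016; pull to about 0.020. Seated in the rest notch it stands at 0.012; propped on the sleeve's rim outside the notch, at 0.016.
- big_turn (a joint): Turn of the larger rotor's knob, rad, growing clockwise seen from above: about 0 when locked (-0.1 to 0.17 of play), rest notch centred at 1.22 (70 degrees), 0.2 wide to either side, end stop at 1.5. The spring seats it in the notch when it is let down there.
- small_lift (a joint): The same lift, m, of the smaller rotor (disc 96 mm across, 6 places) on the other side, with an identical plunger: 0 locked. It must stay locked.

How it is judged:
By the outcome, as a careful person would: the job done as asked, in the order asked, and still so for the second after the job is handed in, with the robot touching nothing.
It also fails if it takes over 35 s, if anything falls off the work surface, if the arm or the gripper's body presses on something with over 40 N, if the wrist force passes 120 N, or if a joint passes its speed limit or range.

### The arm

A 6-joint arm with a two-finger parallel gripper is mounted at the origin on the work surface. World frame = base frame: x ahead of the robot, y to its left, z up, the work surface at z = 0. Lengths are in m, angles in degrees, forces in N, time in s.
With the tool pointing down it reaches from about 0.3 to 0.75 m from the base axis. Payload 8.5 kg.
Tool frame: the origin (TCP) lies on the centre line of the jaws, within the pads' length; the fingertips stand 14 mm ahead of it and the grasp point (between the pads) lies 5 mm behind it; z points along the fingers, y is the direction in which the jaws open and shut (so a half turn about z gives the same grasp; the last joint's range is limited). The gripper opens to 85 mm and grips with 20 to 120 N. Pads are 22 mm wide; open, the fingers measure 114 mm over their backs; the gripper's body (76 mm by 85 mm) begins 54 mm behind the grasp point. The pads swing forward as they close: fully open they stand 13 mm farther back than shut.
Start: joints at [-82.58, 21.807, 74.336, -0, 83.858, -12.336], TCP at [0.186, -0.518, 0.245] pointing down, gripper open.
Joint ranges: [-178.18, 178.18], [-50.72, 133.34], [12.68, 142.11], [-81.47, 261.47], [9.98, 163.14], [-165.26, 165.26]. Speed limits (degrees/s): [136.94, 136.94, 180, 180, 180, 180].

### API

Orientations are given as a 3x3 rotation matrix whose columns are the frame's x, y, z axes.
In Python, from rig import env, optics, order, finder gives the robot as it stands.
- The arm moves only by the tool play_rows, never from a script. Its argument "commands" is a list of rows, each an object of numbers: "grip": the closure, from -1 (fully open) to 1 (shut); "x", "y", "z": the shift along the tool's x, y, z in m; "rx", "ry", "rz": the turn, a rotation vector about the tool's x, y, z in rad. A call has 1 to 12 rows; each row shifts and turns the commanded pose from where the row before left it, along the tool's axes as they then stand; what a row does not reach is not made up. A row lasts 1/8 s, in which the tool goes at most 62.5 mm and 10.7 degrees, less where a joint would pass 70% of its speed; a pose out of reach is approached as far as the arm can. A call is refused whole if a number of a shift passes 0.0625 or a number of a turn 0.188, either way. A call with a gripper value outside its range is refused whole. The fingers move at their own pace and stop on an object; "squeeze" is the grip in N (left out, the last holds). Time passes only in rows, so rows that do not move let the fingers close. It gives the time, the measured TCP pose, the force and the opening at its end, in the units of the state.
- env.observe(): the state, without advancing time (a new reading comes with each control period).
- optics.get_image(name): name is "scene" or "side" or "wrist"; returns a dict with "color" (480x640x3 uint8, blue, green, red), "range_z" (480x640 float32, m along the optical axis (not along the pixel's ray), 0 where there is no reading), "fov_y" (degrees; the focal length in pixels is half the picture's height over the tangent of half this angle, whatever the lens; pixels are square), "cx", "cy" (the principal point, pixels), "cam_to_world" (4x4, takes a point from camera to world coordinates). Camera axes: x right, y down, z forward; pixel columns grow to the right and rows downward; lengths in m; the calibration is good to about 2 mm. A picture is of the moment at which its call begins.
- order.close_job(): hands the job in, once; it reports no verdict.
Trained networks look in the newest picture that a camera, given by its name, has taken for a name from the list of things; names that differ only in an ending like _2 or _b are one class to them, and where a whole thing is asked for, a point or a joint stands for the part that bears it (a point fixed in the world has none). Each returns a list of dicts, best first, with "conf" (0 to 1); they miss things now and then, are a little off and sometimes report something else, mostly with a low value. They report only what shows in the picture. A call takes as long as a camera call.
- finder.boxes_of(camera, thing): "point" ([x, y, z] in m, in world coordinates, good to about 4 mm: the middle of the surface that is visible of it).
The state is a dict: "time_s": time; "q": joint angles; "qvel": joint speeds; "joint_efforts": joint torques, N m; "position": TCP position; "tool_rot": TCP orientation; "ft_force": force on the tool from outside, world axes, zero at the start; "wrist_torque": the same for the moment, N m; "grip_width": finger opening in m.
Only numpy, scipy, OpenCV 4.12 (cv2) and the standard library are available. Lean on these libraries where they do the work, as an engineer would, in place of code of your own. Each camera call takes 0.05 s, during which the arm holds its last target.

## Working session

There is one attempt and no reset: what is moved stays moved. The work goes in short steps, Python scripts to look and compute and a tool call to move; the robot and the scene stay as the last step left them, time stands still between calls to the robot, and variables do not carry over. Pictures are saved under pics/ and viewed, and the job is handed in when it is done.

Besides the shell and the picture viewer there is one more tool, called after ">>>" as a command line: name --argument value ..., lists and objects as JSON in quotes. play_rows: Moves the arm, as the interface text tells. Its arguments: {"type":"object","properties":{"commands":{"type":"array"},"squeeze":{"type":"number"}},"required":["commands"]}

```bash
mkdir -p pics; cat > h.py <<'E'
import numpy as np,cv2
from rig import env,optics,order,finder
def snap(n,f):
    d=optics.get_image(n); cv2.imwrite('pics/'+f,d['color']); return d
def cloud(d):
    r=d['range_z']; h,w=r.shape; f=h/2/np.tan(np.radians(d['fov_y'])/2)
    v,u=np.mgrid[:h,:w]
    p=np.stack([(u-d['cx'])/f*r,(v-d['cy'])/f*r,r,np.ones_like(r)],-1)
    P=(p@np.array(d['cam_to_world']).T)[...,:3]; P[r==0]=np.nan; return P
E
python3 - <<'E'
from h import *
np.set_printoptions(precision=4,suppress=True)
for n in ['scene','side','wrist']:
    d=snap(n,n+'1.png')
    np.save('/tmp/%s.npy'%n,cloud(d))
    for t in ['big_knob','big_lift','small_lift']:
        print(n,t,[(x['conf'],np.round(x['point'],4)) for x in finder.boxes_of(n,t)])
s=env.observe();print(s['time_s'],s['position'],s['tool_rot'],s['grip_width'],s['q'])
E
```

```text
scene big_knob [(0.68, array([ 0.5643, -0.158 ,  0.1269]))]
scene big_lift [(0.74, array([ 0.5597, -0.1599,  0.1258]))]
scene small_lift [(0.59, array([0.5684, 0.1997, 0.134 ]))]
side big_knob [(0.77, array([ 0.5507, -0.1628,  0.125 ]))]
side big_lift [(0.57, array([ 0.5544, -0.1568,  0.1286]))]
side small_lift [(0.91, array([0.5496, 0.1964, 0.1277]))]
wrist big_knob []
wrist big_lift []
wrist small_lift []
0.6 [ 0.1859 -0.5176  0.2453] [[ 0.9411  0.338  -0.    ]
 [ 0.338  -0.9411  0.    ]
 [ 0.     -0.     -1.    ]] 0.08545465862180249 [-82.5805  21.8055  74.3393  -0.0002  83.858  -12.3355]
```

View pics/scene1.png

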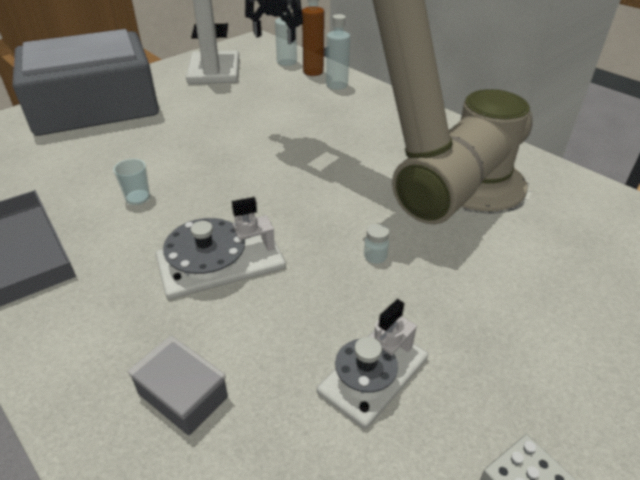

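View pics/side1.png

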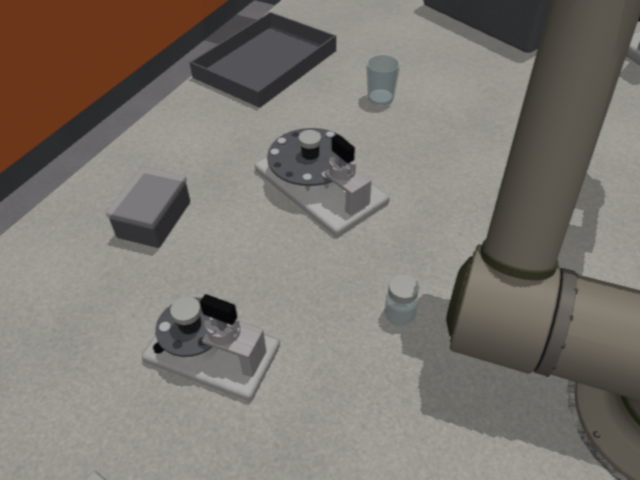

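```bash
python3 - <<'E'
import numpy as np,cv2
np.set_printoptions(precision=4,suppress=True)
for n in ['scene','side']:
    P=np.load('/tmp/%s.npy'%n); C=cv2.imread('pics/%s1.png'%n)
    m=(abs(P[...,0]-.558)<.06)&(abs(P[...,1]+.16)<.06)&(P[...,2]>.132)&(P[...,2]<.16)
    q=P[m]; v,u=np.nonzero(m); print(n,len(q),q.mean(0),q.min(0),q.max(0),u.mean(),v.mean(),np.median(C[m],0))
    r=cv2.minAreaRect((q[:,:2]*1000).astype(np.float32)); print(r, np.median(q[:,2]))
E
```

```text
scene 215 [ 0.5624 -0.1633  0.1391] [ 0.5381 -0.1797  0.1322] [ 0.5831 -0.1487  0.144 ] 242.88837209302326 202.26046511627908 [21. 20. 20.]
((561.0169067382812, -165.15087890625), (19.82879638671875, 45.45195770263672), 67.00090026855469) 0.1402165698966391
side 244 [ 0.5548 -0.1628  0.1387] [ 0.5333 -0.1806  0.1321] [ 0.5785 -0.1496  0.1431] 343.0204918032787 143.71311475409837 [15. 13. 13.]
((556.4217529296875, -165.15582275390625), (17.248064041137695, 47.41367721557617), 65.75733947753906) 0.1395140320789806
```

The larger rotor is on the right at y≈-0.16, with its bar knob at scene pixel (243,206) and side pixel (343,148). Its top is at 0.141, as it should be. The bar yaw is about -24°. Next I'll measure the neighbouring obstacles and plan a wrist view from above.

```bash
python3 - <<'E'
import numpy as np,cv2
np.set_printoptions(precision=4,suppress=True)
for n in ['scene','side']:
    P=np.load('/tmp/%s.npy'%n); C=cv2.imread('pics/%s1.png'%n).astype(int)
    b=(abs(P[...,0]-.6)<.16)&(abs(P[...,1]+.16)<.13)
    for lo in np.arange(.02,.16,.01):
        m=b&(P[...,2]>lo)&(P[...,2]<=lo+.01)
        if m.sum()>5:
            q=P[m];print(n,'%.2f'%lo,m.sum(),np.percentile(q[:,:2],[2,50,98],axis=0).ravel())
    m=b&(P[...,2]>.137); q=P[m][:,:2]; 
    print(cv2.minAreaRect((q*1000).astype(np.float32)))
    m=b&(P[...,2]>.09)&(C.min(-1)>110); q=P[m]; print('light',m.sum(),np.percentile(q,[2,50,98],axis=0))
E
```

```text
scene 0.02 2128 [ 0.5246 -0.267   0.6193 -0.153   0.7342 -0.1004]
scene 0.03 62 [ 0.5248 -0.1704  0.5331 -0.1349  0.6985 -0.1285]
scene 0.04 43 [ 0.5245 -0.1697  0.5327 -0.1336  0.7014 -0.1273]
scene 0.05 159 [ 0.5258 -0.2225  0.6507 -0.1336  0.716  -0.1198]
scene 0.06 3029 [ 0.5685 -0.2661  0.6509 -0.1844  0.7105 -0.1245]
scene 0.07 437 [ 0.5133 -0.1942  0.5468 -0.1516  0.6539 -0.1299]
scene 0.08 163 [ 0.5457 -0.1961  0.5788 -0.162   0.6549 -0.1442]
scene 0.09 260 [ 0.5403 -0.1957  0.5725 -0.1667  0.6583 -0.1434]
scene 0.10 317 [ 0.548  -0.2128  0.6345 -0.1897  0.6572 -0.1489]
scene 0.11 68 [ 0.544  -0.1714  0.5648 -0.1615  0.5819 -0.1507]
scene 0.12 111 [ 0.5419 -0.1742  0.5644 -0.1602  0.5824 -0.1502]
scene 0.13 122 [ 0.5426 -0.1742  0.5626 -0.1605  0.5824 -0.1498]
scene 0.14 112 [ 0.5407 -0.1775  0.5617 -0.1652  0.5813 -0.1526]
((560.792236328125, -165.64503479003906), (18.870826721191406, 45.455509185791016), 66.65013122558594)
light 463 [[ 0.5458 -0.2127  0.0913]
 [ 0.6283 -0.1818  0.1016]
 [ 0.6575 -0.1451  0.138 ]]
side 0.02 1452 [ 0.4944 -0.2037  0.5704 -0.1447  0.7232 -0.09
[... 264 characters left out ...]
e 0.07 603 [ 0.5073 -0.1929  0.5329 -0.153   0.6402 -0.1306]
side 0.08 234 [ 0.5347 -0.1953  0.554  -0.1646  0.6422 -0.1439]
side 0.09 318 [ 0.5356 -0.2122  0.5683 -0.1668  0.6485 -0.1444]
side 0.10 292 [ 0.5393 -0.2129  0.6298 -0.1903  0.6516 -0.1484]
side 0.11 84 [ 0.5337 -0.1673  0.5494 -0.1577  0.5771 -0.15  ]
side 0.12 106 [ 0.5338 -0.1674  0.5508 -0.1576  0.5763 -0.15  ]
side 0.13 181 [ 0.534  -0.1778  0.5542 -0.1609  0.5769 -0.1505]
side 0.14 90 [ 0.5367 -0.1758  0.555  -0.1641  0.575  -0.1528]
((556.4697875976562, -165.14878845214844), (16.882049560546875, 47.23446273803711), 63.9664306640625)
light 315 [[ 0.535  -0.2138  0.0958]
 [ 0.6317 -0.1925  0.1011]
 [ 0.6516 -0.1465  0.1041]]
```

```bash
cat >> h.py <<'E'
def plan(target,drz,n,p=None,R=None):
    s=env.observe(); p=np.array(s['position']) if p is None else p; R=np.array(s['tool_rot']) if R is None else R
    from scipy.spatial.transform import Rotation as Ro
    st=(np.array(target)-p)/n
    for i in range(n):
        l=R.T@st; print('{"x":%.4f,"y":%.4f,"z":%.4f,"rz":%.4f}'%(*l,drz/n),end=',')
        R=R@Ro.from_rotvec([0,0,drz/n]).as_matrix()
    print()
E
python3 - <<'E'
from h import *
plan([.558,-.164,.275],-.186*12,12)
E
```

```text
{"x":0.0391,"y":-0.0173,"z":-0.0025,"rz":-0.1860},{"x":0.0417,"y":-0.0097,"z":-0.0025,"rz":-0.1860},{"x":0.0427,"y":-0.0018,"z":-0.0025,"rz":-0.1860},{"x":0.0423,"y":0.0061,"z":-0.0025,"rz":-0.1860},{"x":0.0405,"y":0.0138,"z":-0.0025,"rz":-0.1860},{"x":0.0372,"y":0.0211,"z":-0.0025,"rz":-0.1860},{"x":0.0327,"y":0.0276,"z":-0.0025,"rz":-0.1860},{"x":0.0270,"y":0.0332,"z":-0.0025,"rz":-0.1860},{"x":0.0204,"y":0.0376,"z":-0.0025,"rz":-0.1860},{"x":0.0131,"y":0.0407,"z":-0.0025,"rz":-0.1860},{"x":0.0054,"y":0.0424,"z":-0.0025,"rz":-0.1860},{"x":-0.0026,"y":0.0427,"z":-0.0025,"rz":-0.1860},
```

>>> play_rows --commands '[{"grip": -1, "x": 0.039, "y": -0.017, "z": -0.0025, "rz": -0.186}, {"grip": -1, "x": 0.042, "y": -0.01, "z": -0.0025, "rz": -0.186}, {"grip": -1, "x": 0.043, "y": -0.002, "z": -0.0025, "rz": -0.186}, {"grip": -1, "x": 0.042, "y": 0.006, "z": -0.0025, "rz": -0.186}, {"grip": -1, "x": 0.04, "y": 0.014, "z": -0.0025, "rz": -0.186}, {"grip": -1, "x": 0.037, "y": 0.021, "z": -0.0025, "rz": -0.186}, {"grip": -1, "x": 0.033, "y": 0.028, "z": -0.0025, "rz": -0.186}, {"grip": -1, "x": 0.027, "y": 0.033, "z": -0.0025, "rz": -0.186}, {"grip": -1, "x": 0.02, "y": 0.038, "z": -0.0025, "rz": -0.186}, {"grip": -1, "x": 0.013, "y": 0.041, "z": -0.0025, "rz": -0.186}, {"grip": -1, "x": 0.005, "y": 0.042, "z": -0.0025, "rz": -0.186}, {"grip": -1, "x": -0.003, "y": 0.043, "z": -0.0025, "rz": -0.186}]'

```text
invalid input at $.commands[0]: expected keys grip, x, y, z, rx, ry, rz
```

>>> play_rows --commands '[{"grip": -1, "rz": -0.14}, {"grip": -1}]'

```text
invalid input at $.commands[0]: expected keys grip, x, y, z, rx, ry, rz
```

```bash
python3 - <<'E'
from h import *
np.set_printoptions(precision=4,suppress=True)
d=snap('wrist','wrist2.png');P=cloud(d)
s=env.observe();print(s['time_s'],s['position'],s['tool_rot'],s['q'],s['ft_force'])
for t in ['big_knob']: print(finder.boxes_of('wrist',t))
m=(abs(P[...,0]-.558)<.05)&(abs(P[...,1]+.16)<.05)&(P[...,2]>.136)&(P[...,2]<.16)
q=P[m];v,u=np.nonzero(m);print(m.sum(),q.mean(0),u.mean(),v.mean(),d['cam_to_world'][:3,3]);print(cv2.minAreaRect((q[:,:2]*1000).astype(np.float32)))
E
```

```text
0.65 [ 0.1859 -0.5176  0.2453] [[ 0.9411  0.338  -0.    ]
 [ 0.338  -0.9411  0.    ]
 [-0.     -0.     -1.    ]] [-82.5809  21.8055  74.3366  -0.0003  83.8583 -12.3376] [-0.6894 -1.2844  0.3653]
[]
0 [nan nan nan] nan nan [ 0.248  -0.4959  0.3724]
((0.0, 0.0), (0.0, 0.0), 0.0)<stdin>:7: RuntimeWarning: Mean of empty slice.
  ret = um.true_divide(
  ret = ret.dtype.type(ret / rcount)
```

View pics/wrist2.png

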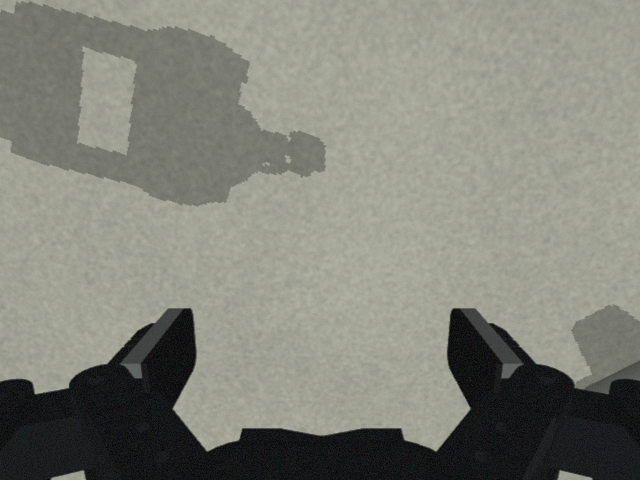

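The calls were refused because every key is required, so nothing moved. The wrist view shows only bench, with the fingers at the bottom of the frame.

>>> play_rows --commands '[{"grip": -1, "x": 0.039, "y": -0.017, "z": -0.0025, "rx": 0, "ry": 0, "rz": -0.186}, {"grip": -1, "x": 0.042, "y": -0.01, "z": -0.0025, "rx": 0, "ry": 0, "rz": -0.186}, {"grip": -1, "x": 0.043, "y": -0.002, "z": -0.0025, "rx": 0, "ry": 0, "rz": -0.186}, {"grip": -1, "x": 0.042, "y": 0.006, "z": -0.0025, "rx": 0, "ry": 0, "rz": -0.186}, {"grip": -1, "x": 0.04, "y": 0.014, "z": -0.0025, "rx": 0, "ry": 0, "rz": -0.186}, {"grip": -1, "x": 0.037, "y": 0.021, "z": -0.0025, "rx": 0, "ry": 0, "rz": -0.186}, {"grip": -1, "x": 0.033, "y": 0.028, "z": -0.0025, "rx": 0, "ry": 0, "rz": -0.186}, {"grip": -1, "x": 0.027, "y": 0.033, "z": -0.0025, "rx": 0, "ry": 0, "rz": -0.186}, {"grip": -1, "x": 0.02, "y": 0.038, "z": -0.0025, "rx": 0, "ry": 0, "rz": -0.186}, {"grip": -1, "x": 0.013, "y": 0.041, "z": -0.0025, "rx": 0, "ry": 0, "rz": -0.186}, {"grip": -1, "x": 0.005, "y": 0.042, "z": -0.0025, "rx": 0, "ry": 0, "rz": -0.186}, {"grip": -1, "x": -0.003, "y": 0.043, "z": -0.0025, "rx": 0, "ry": 0, "rz": -0.186}]'

```text
time_s: 2.2
position: [0.5602, -0.1641, 0.2755]
tool_rot: [[-0.848, 0.53, 0.0], [0.53, 0.848, -0.0], [-0.0, -0.0, -1.0]]
ft_force: [0.3, -0.5, -0.1]
grip_width: 0.0852
```

>>> play_rows --commands '[{"grip": -1, "x": 0, "y": 0, "z": 0, "rx": 0, "ry": 0, "rz": -0.14}, {"grip": -1, "x": 0, "y": 0, "z": 0, "rx": 0, "ry": 0, "rz": 0}]'

```text
time_s: 2.45
position: [0.5594, -0.1649, 0.2751]
tool_rot: [[-0.911, 0.413, -0.0], [0.413, 0.911, 0.0], [0.0, -0.0, -1.0]]
ft_force: [-0.2, 0.1, 1.3]
grip_width: 0.0855
```

```bash
python3 - <<'E'
from h import *
np.set_printoptions(precision=4,suppress=True)
d=snap('wrist','wrist3.png');P=cloud(d)
s=env.observe();print(s['time_s'],s['position'],s['tool_rot'],s['q'],s['ft_force'])
for t in ['big_knob']: print(finder.boxes_of('wrist',t))
m=(abs(P[...,0]-.558)<.05)&(abs(P[...,1]+.16)<.05)&(P[...,2]>.136)&(P[...,2]<.16)
q=P[m];v,u=np.nonzero(m);print(m.sum(),q.mean(0),u.mean(),v.mean(),d['cam_to_world'][:3,3]);print(cv2.minAreaRect((q[:,:2]*1000).astype(np.float32)))
E
```

```text
2.5 [ 0.5591 -0.1653  0.2753] [[-0.9099  0.4148 -0.0002]
 [ 0.4148  0.9099  0.0001]
 [ 0.0002 -0.     -1.    ]] [-28.0906  24.1651  65.571   -0.0026  90.2754 -93.5837] [-0.5104  0.1893  0.6582]
[{'point': [0.5525, -0.1619, 0.1409], 'conf': 0.71}]
1591 [ 0.5566 -0.166   0.1381] 319.19107479572597 233.35952231301067 [ 0.4995 -0.1383  0.4023]
((556.9371948242188, -166.4493865966797), (15.795631408691406, 45.304222106933594), 65.98051452636719)
```

View pics/wrist3.png

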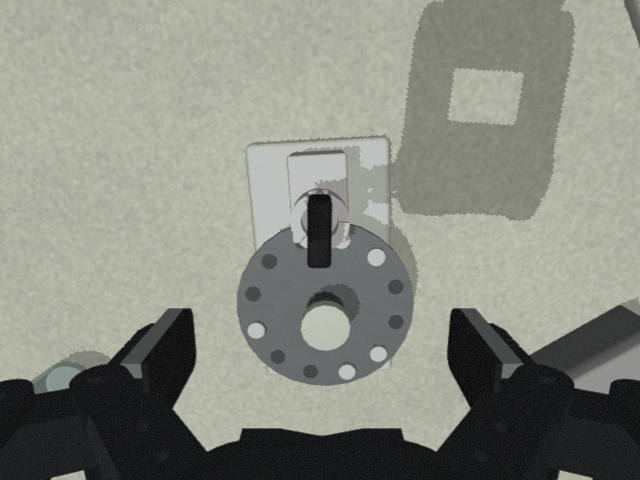

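The wrist view shows the bar upright at pixel (319,231), parallel to the jaws' faces. The sleeve is around (319,215), and the disc has twelve holes. I'll check whether the turning axis (sleeve centre) coincides with the bar's middle.

```bash
python3 - <<'E'
from h import *
np.set_printoptions(precision=4,suppress=True)
d=optics.get_image('wrist');P=cloud(d);print(d['fov_y'],d['cam_to_world'])
b=np.zeros(P.shape[:2],bool);b[170:290,270:370]=1
for r in range(180,290,6): print(r,P[r,[295,303,311,319,327,335,343],2])
m=b&(P[...,2]>.095)&(P[...,2]<.106);v,u=np.nonzero(m)
print(m.sum(),u.min(),u.max(),v.min(),v.max(),cv2.minEnclosingCircle((P[m][:,:2]*1000).astype(np.float32)))
m=b&(P[...,2]>.139)&(P[...,2]<.143);print(cv2.minAreaRect((P[m][:,:2]*1000).astype(np.float32)))
im=d['color'][150:300,250:390];cv2.imwrite('pics/crop.png',cv2.resize(im,None,fx=4,fy=4,interpolation=3))
E
```

```text
59.25942399891512 [[ 0.4151  0.8789  0.2349  0.4992]
 [ 0.9098 -0.4006 -0.1087 -0.1386]
 [-0.0015  0.2589 -0.9659  0.4025]
 [ 0.      0.      0.      1.    ]]
180 [0.075  0.0743 0.0741 0.0735 0.0736 0.0727 0.0736]
186 [0.0746 0.0738 0.0735 0.0735 0.0726 0.0738 0.0737]
192 [0.0739 0.0737 0.0811 0.0898 0.0812 0.0734 0.0741]
198 [0.0738 0.0987    nan 0.1305 0.131  0.0981 0.0737]
204 [0.0735 0.0994 0.1379 0.1389 0.1387 0.099  0.0939]
210 [0.0993 0.0985 0.1386 0.1391 0.1394 0.0814 0.0953]
216 [0.0994 0.0808 0.1396 0.1377 0.1385 0.082  0.0933]
222 [0.0983 0.0818 0.1382 0.1377 0.137  0.0811 0.0984]
228 [0.0947 0.0939 0.1382 0.1377 0.1382 0.081  0.1   ]
234 [0.0946 0.094  0.1383 0.1383 0.138  0.0984 0.0991]
240 [0.0736 0.0981 0.1386 0.1381 0.1374 0.0982 0.0981]
246 [0.0586 0.0601 0.1381 0.1379 0.1388 0.0979 0.0622]
252 [0.0596 0.0591 0.1376 0.1391 0.138  0.0591 0.0594]
258 [0.06   0.0599 0.1374 0.1392 0.1387 0.0602 0.0601]
264 [0.0616 0.0605 0.1371 0.1386 0.1387 0.0599 0.0601]
270 [0.0603 0.0585 0.0585 0.0589 0.059  0.0587 0.0585]
276 [0.0588 0.0607 0.0606 0.0593 0.0593 0.06   0.059 ]
282 [0.0595 0.0592 0.0608 0.0578 0.06   0.06   0.0591]
288 [0.0599 0.0597 0.0597 0.0595 0.0597 0.0598 0.0586]
799 291 350 194 248 ((557.5033569335938, -166.08937072753906), 22.406387329101562)
((557.2276000976562, -166.214111328125), (13.364315032958984, 41.74566650390625), 64.4198989868164)
```

View pics/crop.png

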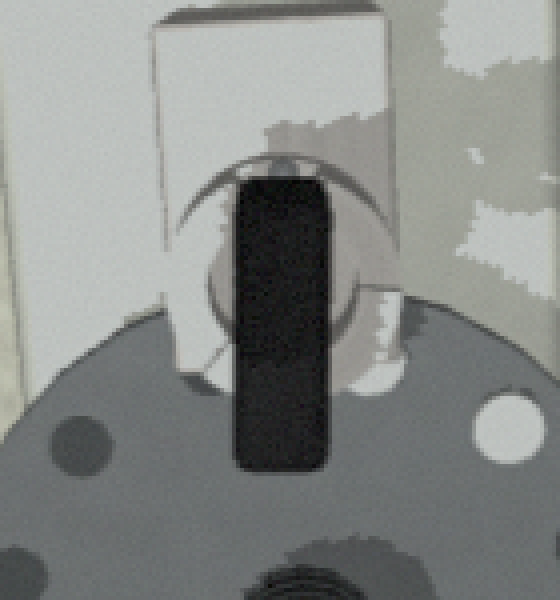

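The sleeve centre (0.5575, -0.1661) and the bar middle agree, and the sleeve's 44.8 mm diameter matches the stated 44. I'll descend to TCP z≈0.125 and then grip.

>>> play_rows --commands '[{"grip": -1, "x": 0.0012, "y": -0.0013, "z": 0.04, "rx": 0, "ry": 0, "rz": 0}, {"grip": -1, "x": 0, "y": 0, "z": 0.04, "rx": 0, "ry": 0, "rz": 0}, {"grip": -1, "x": 0, "y": 0, "z": 0.03, "rx": 0, "ry": 0, "rz": 0}, {"grip": -1, "x": 0, "y": 0, "z": 0.02, "rx": 0, "ry": 0, "rz": 0}, {"grip": -1, "x": 0, "y": 0, "z": 0.015, "rx": 0, "ry": 0, "rz": 0}, {"grip": -1, "x": 0, "y": 0, "z": 0.005, "rx": 0, "ry": 0, "rz": 0}, {"grip": -1, "x": 0, "y": 0, "z": 0, "rx": 0, "ry": 0, "rz": 0}, {"grip": -1, "x": 0, "y": 0, "z": 0, "rx": 0, "ry": 0, "rz": 0}]'

```text
time_s: 3.6
position: [0.5579, -0.1661, 0.1261]
tool_rot: [[-0.911, 0.412, 0.001], [0.412, 0.911, -0.001], [-0.001, -0.0, -1.0]]
ft_force: [0.6, 0.2, -0.1]
grip_width: 0.0854
```

```bash
python3 - <<'E'
from h import *
snap('wrist','w4.png');snap('side','s4.png')
E
```

```text
(no output)
```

View pics/w4.png

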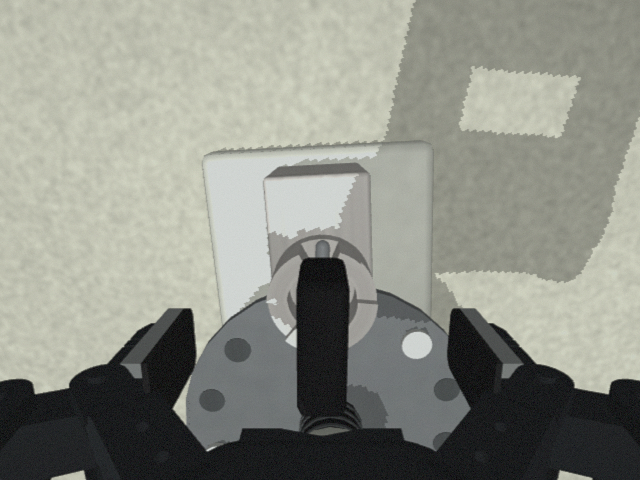

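View pics/s4.png

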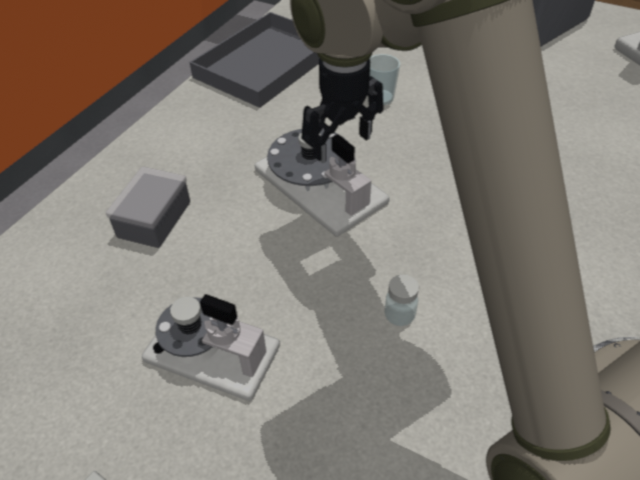

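Wrist view: the bar is centred between the open fingers, running from rows 258 to 410 at column 322. The side view shows the gripper directly above the knob at (343,148). Now I'll grip.

>>> play_rows --commands '[{"grip": 1, "x": 0, "y": 0, "z": 0, "rx": 0, "ry": 0, "rz": 0}, {"grip": 1, "x": 0, "y": 0, "z": 0, "rx": 0, "ry": 0, "rz": 0}, {"grip": 1, "x": 0, "y": 0, "z": 0, "rx": 0, "ry": 0, "rz": 0}, {"grip": 1, "x": 0, "y": 0, "z": 0, "rx": 0, "ry": 0, "rz": 0}, {"grip": 1, "x": 0, "y": 0, "z": 0, "rx": 0, "ry": 0, "rz": 0}, {"grip": 1, "x": 0, "y": 0, "z": 0, "rx": 0, "ry": 0, "rz": 0}, {"grip": 1, "x": 0, "y": 0, "z": 0, "rx": 0, "ry": 0, "rz": 0}, {"grip": 1, "x": 0, "y": 0, "z": 0, "rx": 0, "ry": 0, "rz": 0}]' --squeeze 60

```text
time_s: 4.7
position: [0.5577, -0.1659, 0.1255]
tool_rot: [[-0.911, 0.412, 0.0], [0.412, 0.911, 0.0], [-0.0, 0.0, -1.0]]
ft_force: [0.2, 0.6, 3.0]
grip_width: 0.0153
```

>>> play_rows --commands '[{"grip": 1, "x": 0, "y": 0, "z": -0.004, "rx": 0, "ry": 0, "rz": 0}, {"grip": 1, "x": 0, "y": 0, "z": -0.004, "rx": 0, "ry": 0, "rz": 0}, {"grip": 1, "x": 0, "y": 0, "z": -0.004, "rx": 0, "ry": 0, "rz": 0}, {"grip": 1, "x": 0, "y": 0, "z": -0.004, "rx": 0, "ry": 0, "rz": 0}, {"grip": 1, "x": 0, "y": 0, "z": -0.004, "rx": 0, "ry": 0, "rz": 0}, {"grip": 1, "x": 0, "y": 0, "z": -0.001, "rx": 0, "ry": 0, "rz": 0}, {"grip": 1, "x": 0, "y": 0, "z": 0, "rx": 0, "ry": 0, "rz": 0}, {"grip": 1, "x": 0, "y": 0, "z": 0, "rx": 0, "ry": 0, "rz": 0}]'

```text
time_s: 5.7
position: [0.5574, -0.1658, 0.1461]
tool_rot: [[-0.911, 0.412, -0.001], [0.412, 0.911, 0.0], [0.001, 0.0, -1.0]]
ft_force: [2.2, 0.4, -13.2]
grip_width: 0.015
```

```bash
python3 - <<'E'
from h import *
d=snap('wrist','w5.png');P=cloud(d)
snap('side','s5.png')
s=env.observe();print(s['position'],s['ft_force'],s['wrist_torque'])
for r in range(230,400,10): print(r,P[r,[310,322,334],2])
E
```

```text
[ 0.55747013 -0.16583219  0.14612818] [  2.54476908   0.65518817 -13.0424111 ] [ 0.06870147 -0.46374247 -0.02099028]
230 [0.07985366 0.0815206  0.07876131]
240 [0.08211657 0.0814038  0.08647104]
250 [0.08634009 0.10869418 0.09726593]
260 [0.13426187 0.13258927 0.13207063]
270 [0.14406293 0.14385158 0.14235372]
280 [0.15323971 0.15417602 0.15391864]
290 [0.15785882 0.15686802 0.15792022]
300 [0.15939144 0.15853813 0.15949275]
310 [0.15933497 0.15947397 0.15846919]
320 [0.15917858 0.15983718 0.15899892]
330 [0.15911756 0.15885011 0.15913817]
340 [0.15828143 0.15931611 0.1583827 ]
350 [0.15807078 0.15893458 0.15771505]
360 [0.1589168  0.15887548 0.16011138]
370 [0.15852146 0.15891763 0.15888022]
380 [0.15836689 0.1590946  0.15867774]
390 [0.15855516 0.15976276 0.15802055]
```

View pics/w5.png

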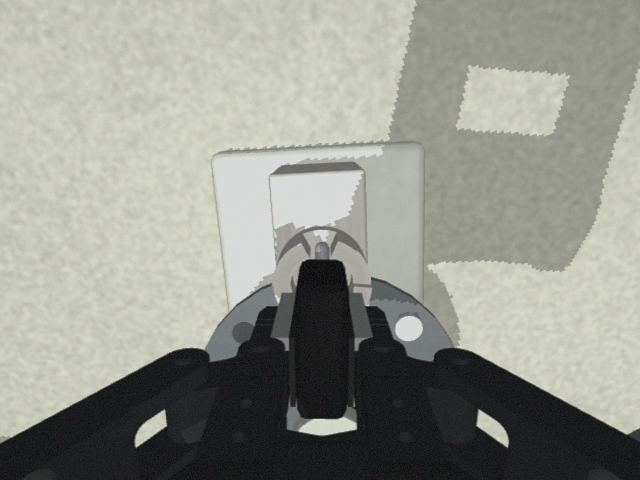

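The knob lifted with the gripper: its top went from 0.138 to 0.159 and the pull is 13 N, against about 12.3 N expected. Next I'll twist it clockwise 1.22 rad.

>>> play_rows --commands '[{"grip": 1, "x": 0, "y": 0, "z": 0, "rx": 0, "ry": 0, "rz": 0.122}, {"grip": 1, "x": 0, "y": 0, "z": 0, "rx": 0, "ry": 0, "rz": 0.122}, {"grip": 1, "x": 0, "y": 0, "z": 0, "rx": 0, "ry": 0, "rz": 0.122}, {"grip": 1, "x": 0, "y": 0, "z": 0, "rx": 0, "ry": 0, "rz": 0.122}, {"grip": 1, "x": 0, "y": 0, "z": 0, "rx": 0, "ry": 0, "rz": 0.122}, {"grip": 1, "x": 0, "y": 0, "z": 0, "rx": 0, "ry": 0, "rz": 0.122}, {"grip": 1, "x": 0, "y": 0, "z": 0, "rx": 0, "ry": 0, "rz": 0.122}, {"grip": 1, "x": 0, "y": 0, "z": 0, "rx": 0, "ry": 0, "rz": 0.122}, {"grip": 1, "x": 0, "y": 0, "z": 0, "rx": 0, "ry": 0, "rz": 0.122}, {"grip": 1, "x": 0, "y": 0, "z": 0, "rx": 0, "ry": 0, "rz": 0.122}, {"grip": 1, "x": 0, "y": 0, "z": 0, "rx": 0, "ry": 0, "rz": 0}, {"grip": 1, "x": 0, "y": 0, "z": 0, "rx": 0, "ry": 0, "rz": 0}]'

```text
time_s: 7.3
position: [0.5577, -0.1657, 0.1463]
tool_rot: [[0.072, 0.997, 0.0], [0.997, -0.072, 0.0], [0.0, 0.0, -1.0]]
ft_force: [4.2, 1.6, -12.9]
grip_width: 0.0149
```

```bash
python3 - <<'E'
from h import *
d=snap('wrist','w6.png');P=cloud(d)
s=env.observe();print(s['time_s'],s['position'],s['ft_force'],s['wrist_torque'],s['q'])
R=s['tool_rot'];print(np.degrees(np.arctan2(R[1][0],R[0][0])))
m=(P[...,2]>.15)&(P[...,2]<.165)&(d['color'].max(-1)<45);m[:,:285]=0;m[:,360:]=0;m[:270]=0;m[420:]=0
print(cv2.minAreaRect((P[m][:,:2]*1000).astype(np.float32)),np.median(P[m][:,2]))
E
```

```text
7.35 [ 0.55767732 -0.16574603  0.14630838] [  3.59495848   1.71123012 -13.21870665] [ 0.43163788 -0.79772179  0.00841305] [-2.82137316e+01  2.98928265e+01  7.80262272e+01  2.34575896e-02
  7.20796275e+01 -2.40913035e+01]
85.87035621225091
((558.167236328125, -165.69349670410156), (46.03197479248047, 17.966903686523438), 89.38238525390625) 0.15897501455007138
```

View pics/w6.png

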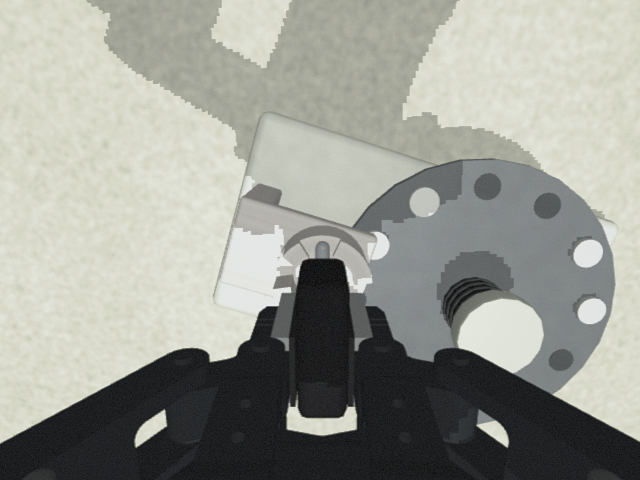

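The bar turned with the jaws and now has a yaw of about 86–89°, still aligned in the grip. I'll lower it into the notch: 8 mm brings the lift to about 0.012.

>>> play_rows --commands '[{"grip": 1, "x": 0, "y": 0, "z": 0.003, "rx": 0, "ry": 0, "rz": 0}, {"grip": 1, "x": 0, "y": 0, "z": 0.003, "rx": 0, "ry": 0, "rz": 0}, {"grip": 1, "x": 0, "y": 0, "z": 0.002, "rx": 0, "ry": 0, "rz": 0}, {"grip": 1, "x": 0, "y": 0, "z": 0, "rx": 0, "ry": 0, "rz": 0}, {"grip": 1, "x": 0, "y": 0, "z": 0, "rx": 0, "ry": 0, "rz": 0}]'

```text
time_s: 7.98
position: [0.5577, -0.1658, 0.1385]
tool_rot: [[0.074, 0.997, 0.0], [0.997, -0.074, 0.0], [0.0, 0.0, -1.0]]
ft_force: [4.4, 3.8, -10.2]
grip_width: 0.015
```

The lift is about 0.013, well below the 0.016 rim height, and the load is still the spring's 10 N. So the pin is inside the notch. I'll go down another 1 mm and release.

>>> play_rows --commands '[{"grip": 1, "x": 0, "y": 0, "z": 0.001, "rx": 0, "ry": 0, "rz": 0}, {"grip": 1, "x": 0, "y": 0, "z": 0, "rx": 0, "ry": 0, "rz": 0}, {"grip": 1, "x": 0, "y": 0, "z": 0, "rx": 0, "ry": 0, "rz": 0}]'

```text
time_s: 8.35
position: [0.5577, -0.1658, 0.1375]
tool_rot: [[0.074, 0.997, 0.0], [0.997, -0.074, 0.0], [0.0, 0.0, -1.0]]
ft_force: [4.1, 3.3, -9.1]
grip_width: 0.0149
```

>>> play_rows --commands '[{"grip": -1, "x": 0, "y": 0, "z": 0, "rx": 0, "ry": 0, "rz": 0}, {"grip": -1, "x": 0, "y": 0, "z": 0, "rx": 0, "ry": 0, "rz": 0}, {"grip": -1, "x": 0, "y": 0, "z": 0, "rx": 0, "ry": 0, "rz": 0}, {"grip": -1, "x": 0, "y": 0, "z": 0, "rx": 0, "ry": 0, "rz": 0}, {"grip": -1, "x": 0, "y": 0, "z": 0, "rx": 0, "ry": 0, "rz": 0}, {"grip": -1, "x": 0, "y": 0, "z": 0, "rx": 0, "ry": 0, "rz": 0}, {"grip": -1, "x": 0, "y": 0, "z": 0, "rx": 0, "ry": 0, "rz": 0}, {"grip": -1, "x": 0, "y": 0, "z": 0, "rx": 0, "ry": 0, "rz": 0}]'

```text
time_s: 9.35
position: [0.5576, -0.1659, 0.1373]
tool_rot: [[0.074, 0.997, -0.0], [0.997, -0.074, 0.0], [0.0, -0.0, -1.0]]
ft_force: [0.6, -0.0, 0.2]
grip_width: 0.0857
```

```bash
python3 - <<'E'
from h import *
d=snap('wrist','w7.png');s=env.observe();print(s['time_s'],s['ft_force'])
E
```

```text
9.4 [ 0.12903206 -0.14900788  0.01692611]
```

View pics/w7.png

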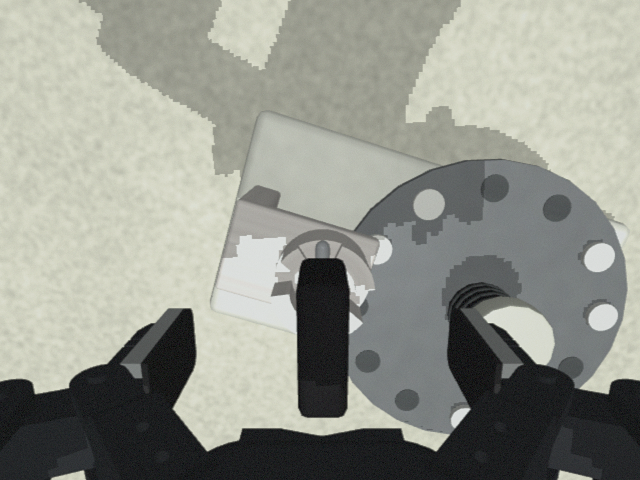

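The fingers are open and clear of the knob, which stands free at column 322. I'll retract straight up and check.

>>> play_rows --commands '[{"grip": -1, "x": 0, "y": 0, "z": -0.02, "rx": 0, "ry": 0, "rz": 0}, {"grip": -1, "x": 0, "y": 0, "z": -0.03, "rx": 0, "ry": 0, "rz": 0}, {"grip": -1, "x": 0, "y": 0, "z": -0.04, "rx": 0, "ry": 0, "rz": 0}, {"grip": -1, "x": 0, "y": 0, "z": -0.04, "rx": 0, "ry": 0, "rz": 0}, {"grip": -1, "x": 0, "y": 0, "z": -0.01, "rx": 0, "ry": 0, "rz": 0}, {"grip": -1, "x": 0, "y": 0, "z": 0, "rx": 0, "ry": 0, "rz": 0}, {"grip": -1, "x": 0, "y": 0, "z": 0, "rx": 0, "ry": 0, "rz": 0}, {"grip": -1, "x": 0, "y": 0, "z": 0, "rx": 0, "ry": 0, "rz": 0}, {"grip": -1, "x": 0, "y": 0, "z": 0, "rx": 0, "ry": 0, "rz": 0}]'

```text
time_s: 10.52
position: [0.5575, -0.1659, 0.2767]
tool_rot: [[0.074, 0.997, -0.001], [0.997, -0.074, 0.001], [0.0, -0.001, -1.0]]
ft_force: [-0.9, -0.5, -0.2]
grip_width: 0.0855
```

```bash
python3 - <<'E'
from h import *
for n,c in [('wrist',(.558,-.166)),('side',(.558,-.166)),('side',(.56,.198)),('scene',(.56,.198))]:
    d=snap(n,n+'8.png');P=cloud(d)
    m=(abs(P[...,0]-c[0])<.04)&(abs(P[...,1]-c[1])<.04)&(P[...,2]>.134)&(P[...,2]<.17)&(d['color'].max(-1)<60)
    q=P[m]; print(n,m.sum(),np.percentile(q[:,2],[50,90]),cv2.minAreaRect((q[q[:,2]>np.percentile(q[:,2],90)-.006][:,:2]*1000).astype(np.float32)))
print(env.observe()['time_s'])
E
```

```text
wrist 1741 [0.14998118 0.1508938 ] ((557.414306640625, -165.8932647705078), (45.04830551147461, 15.07198429107666), 86.22925567626953)
side 319 [0.14987921 0.15277035] ((556.5558471679688, -163.55508422851562), (45.662479400634766, 18.118385314941406), 84.97444915771484)
side 398 [0.13971007 0.14136901] ((554.2924194335938, 195.59844970703125), (46.18948745727539, 15.184304237365723), 4.314277648925781)
scene 248 [0.14052253 0.14218157] ((560.0040283203125, 196.64022827148438), (44.97624206542969, 14.23437786102295), 5.985748291015625)
10.725
```

View pics/wrist8.png

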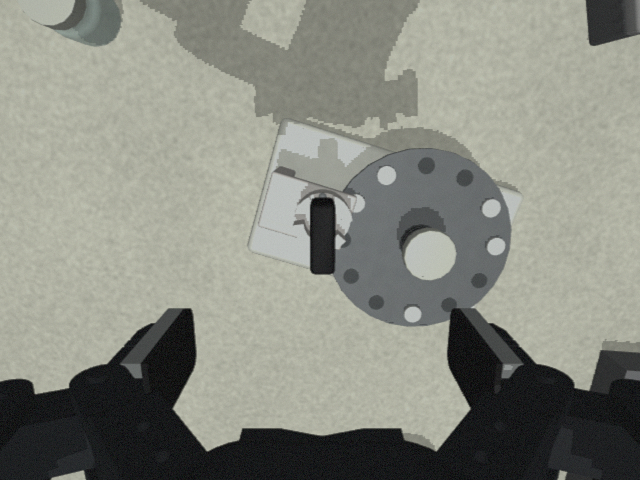

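View pics/side8.png

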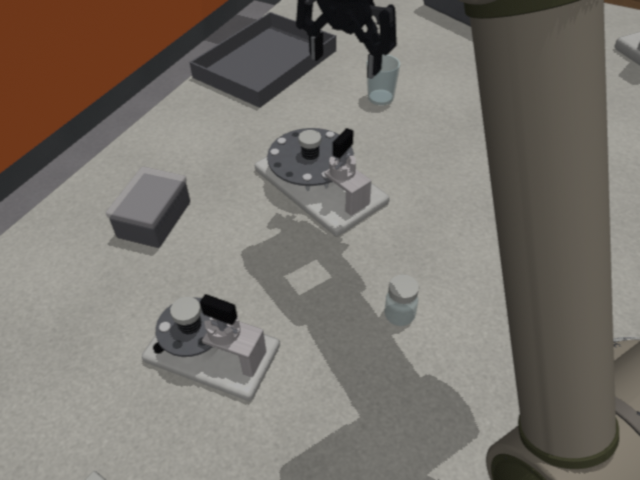

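The knob top stands at 0.150, against 0.138 locked in the same camera. That makes the lift 0.012, which is the seated height. It has turned about 70° (wrist pixel (322,235)), and the small knob is unchanged at 0.140. Handing in.

```bash
python3 - <<'E'
from h import *
print(order.close_job())
E
```

```text
the job is handed in; nothing more can be done
None
```

The larger rotor is unlocked. I gripped its bar knob, pulled it up about 20 mm, twisted it 70° clockwise and let it down into the rest notch. I then released it and backed the gripper off about 140 mm.

- **Larger rotor:** in the wrist camera the knob's top rose from 0.138 m when locked to 0.150 m with nothing touching it. That is a 12 mm lift, the height for seated in the notch. The bar turned from about 156° to 86°, which is 70°.
- **Smaller rotor:** it was never touched, and its knob top still reads 0.140 m, so it is locked.
- **Limits:** the job was handed in at about 10.7 s. The highest wrist force I read was about 13–14 N.

No final check failed. The cameras differed by up to about 4 mm on the larger knob's horizontal position, so I aimed by the wrist view. The first two move calls were refused for missing keys, and nothing moved.

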